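# Unnest two bowls onto drying pads and switch on the fans

### The arm

A 6-joint arm with a two-finger parallel gripper is mounted at the origin on the work surface. World frame = base frame: x ahead of the robot, y to its left, z up, the work surface at z = 0. Lengths are in mm, angles in rad, forces in N, time in s.
With the tool pointing down it reaches from about 275 to 750 mm from the base axis. Payload 10.2 kg.
Tool frame: the origin (TCP) lies at the very end of the fingers, on their centre line; the grasp point (between the pads) lies 19 mm behind it; z points along the fingers, y is the direction in which the jaws open and shut (so a half turn about z gives the same grasp; the last joint's range is limited). The gripper opens to 85 mm and grips with 20 to 120 N. Pads are 22 mm wide; open, the fingers measure 114 mm over their backs; the gripper's body (76 mm by 85 mm) begins 54 mm behind the grasp point. The pads swing forward as they close: fully open they stand 13 mm farther back than shut.
Start: joints at [0.96, 0.313, 1.498, -0, 1.331, -0.223], TCP at [198.543, 486.016, 231.294] pointing down, gripper open.
Joint ranges: [-2.94, 2.94], [-0.97, 2.17], [0.19, 2.56], [-1.23, 4.37], [0.02, 3.11], [-2.88, 2.88]. Speed limits (rad/s): [2.39, 2.39, 3.01, 3.14, 3.14, 3.14].

### API

Orientations are given as a unit quaternion [w, x, y, z].
In Python, from rig import sensors, imaging, ctrl gives the robot as it stands.
- The arm moves only by the shell command python3 -m creep 'ROWS' [FORCE]. ROWS is JSON, a list of rows, each an object with "grip": the finger opening in mm, from 0 to 85.4; "linear": the shift along the tool's x, y, z in mm, a list of three; "rot": the turn, a rotation vector about the tool's x, y, z in rad, a list of three. A call has 1 to 12 rows; each row shifts and turns the commanded pose from where the row before left it, along the tool's axes as they then stand; what a row does not reach is not made up. A row lasts 1/12 s, in which the tool goes at most 41.7 mm and 7.16 degrees, less where a joint would pass 70% of its speed; a pose out of reach is approached as far as the arm can. A call with a gripper value outside its range is refused whole. The fingers move at their own pace and stop on an object; FORCE is the grip in N (left out, the last holds). Time passes only in rows, so rows that do not move let the fingers close. It gives the time, the measured TCP pose, the force and the opening at its end, in the units of the state.
- sensors.sense(): the state, without advancing time (a new reading comes with each control period).
- imaging.capture(name): name is "scene" or "side" or "wrist"; returns (picture, depth): 384x512x3 uint8, red, green, blue; 384x512 float32, mm along the optical axis (not along the pixel's ray), 0 where there is no reading.
- imaging.camera_params(name): a dict with "intrinsics" (3x3 intrinsics, pixels), "R" (3x3) and "t" (3): a world point X has camera coordinates R X + t. Camera axes: x right, y down, z forward; pixel columns grow to the right and rows downward; lengths in mm; the calibration is good to about 2 mm. A picture is of the moment at which its call begins: read the wrist's pose just before it. camera_params takes no time and is no camera call; for the wrist camera it gives the pose at the moment of the call.
- ctrl.finish_job(): hands the job in, once; it reports no verdict.
The state is a dict: "time_s": time; "joints": joint angles; "dq": joint speeds; "tau": joint torques, N m; "eef_pos": TCP position; "ee_rot": TCP orientation; "force": force on the tool from outside, world axes, zero at the start; "wrist_torque": the same for the moment, N m; "grip_width": opening from 0.0 (shut) to 1.0 (fully open).
Only numpy, scipy, OpenCV 4.12 (cv2) and the standard library are available. Lean on these libraries where they do the work, as an engineer would, in place of code of your own. Each camera call takes 0.05 s, during which the arm holds its last target.

### The job

The deep small bowl still sits nested in the wide bowl on the ribbed shelf. Take the small bowl out first and set it down gently, upright and centred, on the smaller drying pad, then set the wide bowl likewise on the larger pad; once both stand there, flip the toggle switch of each pad over so that both fans are on. Leave everything else where it is.

Things in the scene. Friction and masses are not known exactly. Their poses are not given: they have to be found in the camera images.
- small_bowl_mid (a point): Middle of the small deep white melamine bowl, on its axis half-way up. Bowl 62 mm high, rim 96 mm outside diameter, foot 68 mm, wall and floor 8 mm thick, the upper 22 mm of the wall is vertical so the rim can be pinched from above. It starts on the inner floor of the wide bowl, loose, its rim 24 mm above the wide bowl's rim. About 140 g.
- large_bowl_mid (a point): Middle of the wide white melamine bowl, on its axis half-way up. Bowl 46 mm high, rim 132 mm outside diameter, foot 88 mm, wall and floor 8 mm thick, the upper 22 mm of the wall is vertical so the rim can be pinched from above. It starts on the ribbed shelf, whose top is 40 mm above the table. About 200 g.
- small_bowl: The small deep bowl; origin at the centre of its underside, z along its axis.
- large_bowl: The wide bowl; origin at the centre of its underside, z along its axis.
- small_pad_top (a point): Centre of the ribbed square top of the smaller drying pad (120 x 120 mm grille, top 30 mm above the table; a fixed white plastic box). Own axes: z up, +x points from the control strip over the grille, +y to the left seen that way. The control strip (70 mm deep, 120 mm wide, same height) adjoins the -x edge; the switch pivot lies in it at own x = -100 mm, y = 0. The bowl's feet stand on the flat rib tops at the height of this point.
- large_pad_top (a point): Centre of the ribbed square top of the larger drying pad (150 x 150 mm grille, top 30 mm above the table; a fixed white plastic box). Own axes: z up, +x points from the control strip over the grille, +y to the left seen that way. The control strip (70 mm deep, 150 mm wide, same height) adjoins the -x edge; the switch pivot lies in it at own x = -115 mm, y = 0. The bowl's feet stand on the flat rib tops at the height of this point.
- small_pad_bat (a point): Tip of the smaller pad's steel toggle bat (12 mm thick at the tip, 7 mm at its foot, stands 38 mm above the control strip). It swings in the pad's own y direction, about its foot at the strip's top.
- large_pad_bat (a point): Tip of the larger pad's steel toggle bat (12 mm thick at the tip, 7 mm at its foot, stands 38 mm above the control strip). It swings in the pad's own y direction, about its foot at the strip's top.
- small_pad_switch (a joint): Toggle switch of the smaller pad, rad: about -0.4 = off (bat leans to the pad's own -y), 0 = upright, about +0.4 = on (leans to the pad's own +y). Sprung over-centre: it resists up to about 2 N sideways at the tip, and once past upright it snaps to the other side by itself.
- large_pad_switch (a joint): Toggle switch of the larger pad, rad: about -0.4 = off (bat leans to the pad's own -y), 0 = upright, about +0.4 = on (leans to the pad's own +y). Sprung over-centre: it resists up to about 2 N sideways at the tip, and once past upright it snaps to the other side by itself.
- shaker_mid (a point): Bystander: glass pepper shaker with steel cap, 44 mm wide, 84 mm high, on the shelf; this is its middle.
- chopsticks_mid (a point): Bystander: square wooden holder, 56 mm wide, 110 mm high, its chopsticks reach 190 mm above its foot; on the shelf; this is 55 mm above its foot.
- ladle_mid (a point): Bystander: slotted steel ladle lying behind the pads, about 300 mm long; a point 10 mm above the table near its middle.
- spice_tin_mid (a point): Bystander: flat round metal tin, 54 mm wide, 32 mm high, in front of the pads; its middle.
- soap_mid (a point): Bystander: clear bottle, 60 mm wide, 170 mm high, beyond the shelf; its middle.
- mug_mid (a point): Bystander: blue mug, 80 mm wide, 90 mm high, in front of the pads towards the shelf; its middle.
Mind the look-alikes: they are no part of the job. Leave any red look-alike of the part that bears small_pad_top alone.

How it is judged (in metres and radians):
On the way, in this order (a step that is already met when the one before it is completed fails the run):
1. the small bowl stands upright, released, centred on the smaller pad (horizontal distance between small_bowl_mid and small_pad_top below 0.025 m and z of small_bowl_mid in the frame of small_pad_top between 0.026 and 0.036 m and angle between small_bowl_mid's own z axis and vertical below 0.1 rad and contact force between the fingers and small_bowl below 0.1 N and linear speed of small_bowl below 0.03 m/s), for 0.2 s.
2. the wide bowl stands upright, released, centred on the larger pad (horizontal distance between large_bowl_mid and large_pad_top below 0.025 m and z of large_bowl_mid in the frame of large_pad_top between 0.018 and 0.028 m and angle between large_bowl_mid's own z axis and vertical below 0.1 rad and contact force between the fingers and large_bowl below 0.1 N and linear speed of large_bowl below 0.03 m/s), for 0.2 s.
3. both toggle switches have snapped over to on (value of joint each of small_pad_switch, large_pad_switch above 0.28 rad), for 0.2 s.
At the end, for the whole second after the job is handed in: Small bowl on the smaller pad and wide bowl on the larger pad, each upright (within 0.1 rad), at rest, released, foot on the ribs and axis within 25 mm of the pad's centre; both switches on (joint above 0.28 rad) (all of step 1 and all of step 2 and all of step 3); the robot touches nothing.
It fails at once if the wide bowl is moved more than 50 mm with the small bowl still in it (distance between small_bowl and large_bowl below 0.03 m and distance of large_bowl from where it was at the start of the episode above 0.05 m).
It fails at once if a fan is switched on before both bowls are on their pads (value of joint any of small_pad_switch, large_pad_switch above 0.1 rad and (horizontal distance between small_bowl_mid and small_pad_top above 0.04 m or horizontal distance between large_bowl_mid and large_pad_top above 0.04 m)).
It fails at once if a bowl is dropped or thrown (faster than 0.65 m/s out of the fingers) ((linear speed of small_bowl above 0.65 m/s and contact force between the fingers and small_bowl below 0.1 N) or (linear speed of large_bowl above 0.65 m/s and contact force between the fingers and large_bowl below 0.1 N)).
It fails at once if a bystander is moved more than 30 mm (distance of any of shaker_mid, chopsticks_mid, ladle_mid, spice_tin_mid, soap_mid, mug_mid from where it was at the start of the episode above 0.03 m).
It also fails if it takes over 66 s, if anything falls off the work surface, if the arm or the gripper's body presses on something with over 40 N, if the wrist force passes 120 N, or if a joint passes its speed limit or range.

## Working session

There is one attempt and no reset: what is moved stays moved. The work goes in short steps, Python scripts to look and compute and a shell command to move; the robot and the scene stay as the last step left them, time stands still between calls to the robot, and variables do not carry over. Pictures are saved under pics/ and viewed, and the job is handed in when it is done.

```bash
ls; mkdir -p pics; python3 - <<'E'
from rig import sensors, imaging, ctrl
import cv2,numpy as np
s=sensors.sense();print(s)
for n in("scene","side","wrist"):
    P=imaging.camera_params(n)
    p,d=imaging.capture(n);cv2.imwrite(f"pics/{n}0.png",p[:,:,::-1]);np.savez(f"{n}0.npz",p=p,d=d,K=P["intrinsics"],R=P["R"],t=P["t"]);print(n,P)
E
```

```text
pics
{'time_s': 0.0, 'joints': array([ 9.59618381e-01,  3.13431821e-01,  1.49845685e+00, -1.68822847e-05,
        1.33097504e+00, -2.23370216e-01]), 'dq': array([ 0.00046142,  0.0014671 , -0.00031434,  0.00139179,  0.00016921,
       -0.00056385]), 'tau': array([ 5.49304095e-04, -4.12263072e+01, -2.59746820e+01, -1.35923760e-04,
        4.15820061e-03,  3.00662023e-06]), 'eef_pos': array([198.38186786, 485.79525377, 230.7369305 ]), 'ee_rot': array([-2.50065781e-04,  1.92689047e-01,  9.81259664e-01, -5.84320889e-04]), 'force': array([-0.59978215, -0.74985054,  0.08638795]), 'wrist_torque': array([-0.01939389,  0.04507759,  0.04307695]), 'grip_width': 1.000876652594299}
scene {'intrinsics': array([[355.7589347 ,   0.        , 255.64656822],
       [  0.        , 355.7589347 , 189.6100383 ],
       [  0.        ,   0.        ,   1.        ]]), 'R': array([[-0.74320989,  0.66902034, -0.00713058],
       [ 0.43896003,  0.47953898, -0.75983976],
       [-0.50492886, -0.56785046, -0.6500713 ]]), 't': array([ 426.38753418, -103.45814362, 1307.18267851])}
side {'intrinsics': array([[449.11577748,   0.        , 252.97629069],
       [  0.        , 449.11577748, 190.81539447],
       [  0.        ,   0.        ,   1.        ]]), 'R': array([[ 0.75340026, -0.65735104, -0.01666298],
       [-0.46887404, -0.51927214, -0.71450233],
       [ 0.46102623,  0.54611908, -0.69943461]]), 't': array([-397.71370563,  269.1481414 , 1168.24772039])}
wrist {'intrinsics': array([[270.41943943,   0.        , 257.31818072],
       [  0.        , 270.41943943, 195.13447292],
       [  0.        ,   0.        ,   1.        ]]), 'R': array([[ 0.37812609,  0.9257533 , -0.00121598],
       [ 0.88927701, -0.36286156,  0.27842033],
       [ 0.25730731, -0.10635934, -0.96045856]]), 't': array([-525.36893677,  -35.73309501,  378.98340547])}
```

View pics/scene0.png

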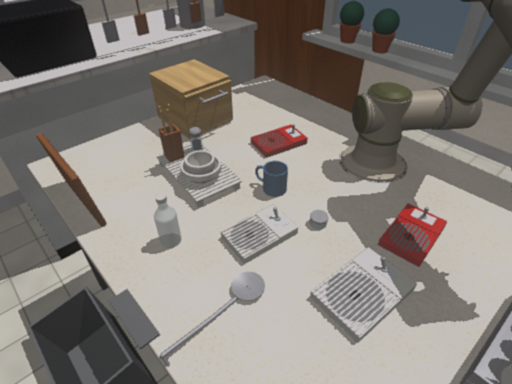

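View pics/side0.png

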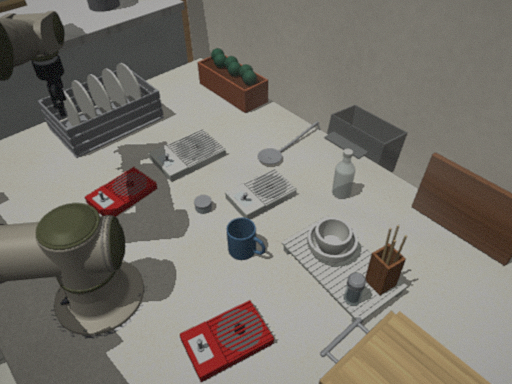

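View pics/wrist0.png

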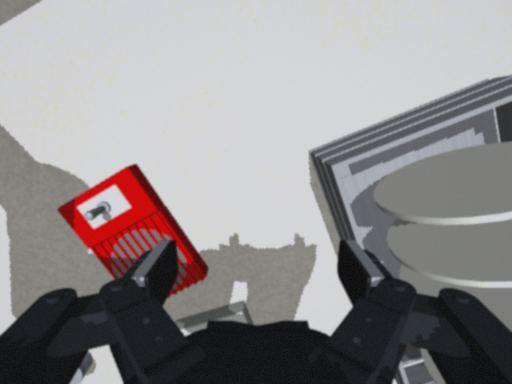

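White pads: the small one is at scene (260,232) / side (262,193), the large one at scene (363,290) / side (188,152). The red look-alikes are at scene (280,140) and (412,233). The bowls are at scene (200,165) / side (333,238). Next I'll measure them.

```bash
cat > h.py <<'E'
import numpy as np,cv2
from rig import sensors, imaging
def cap(n,save=None):
    P=imaging.camera_params(n);p,d=imaging.capture(n)
    if save: cv2.imwrite(f"pics/{save}.png",p[:,:,::-1])
    return dict(p=p,d=d,K=P["intrinsics"],R=np.array(P["R"]),t=np.array(P["t"]))
def ld(f): return dict(np.load(f))
def cloud(c):
    v,u=np.mgrid[:384,:512];K=c["K"];d=c["d"].astype(float)
    C=np.stack([(u-K[0,2])/K[0,0]*d,(v-K[1,2])/K[1,1]*d,d],-1)
    W=(C-c["t"])@c["R"]; W[d<=0]=np.nan; return W
def proj(c,X):
    C=c["R"]@np.array(X,float)+c["t"];q=c["K"]@C;return q[:2]/q[2]
E
python3 - <<'E'
from h import *
for n,pts in (("scene",dict(small=(260,232),large=(363,290),bowl=(200,165),table=(300,300),mug=(275,180),tin=(318,217),ladle=(247,287),shak=(196,135),chop=(171,142),soap=(167,225),sbat=(276,212),lbat=(381,262))),("side",dict(small=(275,188),large=(200,147),bowl=(333,235),sbat=(244,197),lbat=(166,157)))):
    c=ld(n+"0.npz");W=cloud(c)
    for k,(u,v) in pts.items(): print(n,k,np.round(W[v,u]))
    cv2.imwrite(f"pics/{n}_pads.png",cv2.resize(c["p"][190:340,200:430] if n=="scene" else c["p"][110:230,130:310],None,fx=3.4,fy=3.4,interpolation=cv2.INTER_CUBIC)[:,:,::-1])
E
```

```text
scene small [558.   1.  29.]
scene large [502. 308.  29.]
scene bowl [ 522. -336.   62.]
scene table [620. 214.   1.]
scene mug [ 401. -101.   72.]
scene tin [394.  74.  33.]
scene ladle [694. 101.   5.]
scene shak [ 465. -431.  112.]
scene chop [ 558. -443.  118.]
scene soap [ 763. -139.   93.]
scene sbat [487.  -8.  55.]
scene lbat [417. 297.  53.]
side small [590. -35.  27.]
side large [535. 285.  30.]
side bowl [ 559. -297.   58.]
side sbat [479. -16.  48.]
side lbat [406. 296.  51.]
```

```bash
python3 - <<'E'
from h import *
for n in("scene","side"):
    c=ld(n+"0.npz");W=cloud(c);p=c["p"].astype(int);white=(p.max(-1)-p.min(-1)<30)
    for nm,ctr,r in(("small",(510,120) ,0),):pass
    # top-height mask
    m=(abs(W[...,2]-30)<7)
    lab=cv2.connectedComponentsWithStats(m.astype(np.uint8))
    for i in range(1,lab[0]):
        if lab[2][i,4]>150: print(n,i,lab[2][i],np.round(np.median(W[lab[1]==i],0)),np.median(p[lab[1]==i],0))
    m=(W[...,2]>95)&(W[...,2]<112)
    lab=cv2.connectedComponentsWithStats(m.astype(np.uint8))
    for i in range(1,lab[0]):
        if lab[2][i,4]>60: print(n,'hi',lab[2][i],np.round(np.median(W[lab[1]==i],0)))
E
```

```text
scene 1 [254  39  92  26 226] [-527. -858.   31.] [62. 41. 29.]
scene 4 [  0  82 151  52 481] [  672. -1100.    30.] [85. 85. 84.]
scene 9 [250 124  58  29 864] [ 175. -313.   30.] [133.  66.  64.]
scene 19 [352 152  44  18 170] [62. 35. 30.] [85. 81. 73.]
scene 112 [ 379  203   68   59 2154] [239. 292.  30.] [117.  56.  54.]
scene 113 [ 221  204   77   55 2106] [560.  -3.  30.] [165. 161. 158.]
scene 115 [310 210  18  15 215] [392.  73.  33.] [150. 148. 152.]
scene 119 [ 311  247  106   92 4864] [506. 312.  30.] [163. 160. 160.]
scene 121 [ 28 292  60  92 510] [1121. -134.   29.] [69. 70. 71.]
scene 140 [160 330  36  29 184] [913. 118.  28.] [156. 154. 155.]
scene hi [257  27  72  25 227] [-526. -904.  103.]
scene hi [  0  36 254  80 948] [  457. -1100.   103.]
scene hi [169  99  63  20 246] [ 344. -571.  103.]
scene hi [358 135  41  17 176] [ 59.  31. 104.]
scene hi [160 138  23  11  87] [ 557. -443.  104.]
scene hi [185 150  30  22 310] [ 539. -303.  106.]
scene hi [154 211  23  14 134] [ 762. -145.  106.]
scene hi [468 346  21  38 101] [560. 566. 104.]
scene hi [502 368  10  11  
[... 1013 characters left out ...]
  0 242 103 984] [1464.  135.  103.]
side hi [ 60  17 122  46 477] [ 668. 1052.  103.]
side hi [197  56  71  36 223] [814. 451.  99.]
side hi [  0  69  35  17 146] [ 218. 1050.  103.]
side hi [99 79 28 25 88] [438. 686. 102.]
side hi [117  78  25  19  70] [499. 672. 103.]
side hi [89 89 23 21 70] [378. 672. 104.]
side hi [ 38  92 122  45 501] [340. 562. 103.]
side hi [74 95 23 22 62] [318. 666. 104.]
side hi [335 164  20  13 115] [ 728. -184.  105.]
side hi [420 178  92  59 553] [ 869. -505.  104.]
side hi [314 217  38  32 454] [ 531. -315.  108.]
side hi [368 263  34  20 150] [ 517. -483.  104.]
side hi [ 62 269  57  30 249] [-17. -61. 103.]
side hi [346 281  18  12  70] [ 438. -463.  104.]
```

```bash
cat >> h.py <<'E'
def blob(c,ctr,r,z0,z1):
    W=cloud(c);return W[(np.hypot(W[...,0]-ctr[0],W[...,1]-ctr[1])<r)&(W[...,2]>z0)&(W[...,2]<z1)]
def circ(P):
    P=P[:,:2]
    for _ in range(4):
        A=np.c_[2*P,np.ones(len(P))];s=np.linalg.lstsq(A,(P**2).sum(1),rcond=None)[0]
        r=np.sqrt(s[2]+s[:2]@s[:2]);e=np.hypot(*(P-s[:2]).T)-r
        P=P[abs(e)<np.maximum(4,1.0*e.std())]
    return np.round(np.r_[s[:2],r,len(P)],1)
E
python3 - <<'E'
from h import *
for n in("scene","side"):
    c=ld(n+"0.npz")
    for nm,ctr in(("small",(540,-10)),("large",(490,300))):
        B=blob(c,ctr,150,20,36)
        # drop bats: keep top plane, denoise via histogram rectangle
        r=cv2.minAreaRect(B[:,:2].astype(np.float32));print(n,nm,r,np.round(np.median(B[:,2]),1))
        b=blob(c,ctr,140,45,80);print('  bat top',np.round(np.median(b[b[:,2]>b[:,2].max()-8],0)),b[:,2].max(),len(b))
    for zz in((94,120),):
        B=blob(c,(535,-305),75,*zz);print(n,'small rim',circ(B),np.percentile(B[:,2],[50,90,98]), cv2.minEnclosingCircle(B[:,:2].astype(np.float32)), B[B[:,2]>np.percentile(B[:,2],60)].mean(0).round(1))
    B=blob(c,(535,-305),75,77,89);R=np.hypot(B[:,0]-535,B[:,1]+306);B=B[R>52];print(n,'large rim',circ(B),cv2.minEnclosingCircle(B[:,:2].astype(np.float32)))
E
```

```text
scene small ((523.87060546875, -7.692955017089844), (125.58809661865234, 246.711669921875), 83.16020965576172) 29.7
  bat top [487. -14.  62.] 65.9470236287048 29
scene large ((493.55487060546875, 304.29095458984375), (150.6575927734375, 222.16360473632812), 86.62286376953125) 29.6
  bat top [414. 297.  64.] 67.3598698489279 39
scene small rim [ 538.6 -308.1   44.   301. ] [106.12090581 111.53158536 112.58975359] ((537.9337158203125, -311.9847106933594), 52.47582244873047) [ 538.  -309.1  110.6]
scene large rim [ 536.4 -309.9   61.9  190. ] ((535.6607055664062, -311.2790222167969), 65.67576599121094)
side small ((524.3236083984375, -8.77349853515625), (125.24172973632812, 241.6563262939453), 84.2085189819336) 29.4
  bat top [481. -17.  62.] 64.91211493673994 19
side large ((489.168701171875, 302.0887756347656), (157.69065856933594, 224.9529571533203), 87.40606689453125) 29.4
  bat top [407. 294.  64.] 68.36387520351866 16
side small rim [ 531.4 -313.7   43.8  430. ] [107.76339462 111.33094891 112.76302297] ((533.3323974609375, -312.9908142089844), 49.92084884643555) [ 531.8 -313.   110.5]
side large rim [ 529.7 -314.5   62.1  298. ] ((530.896728515625, -314.18145751953125), 66.6508560180664)
```

View pics/scene_pads.png

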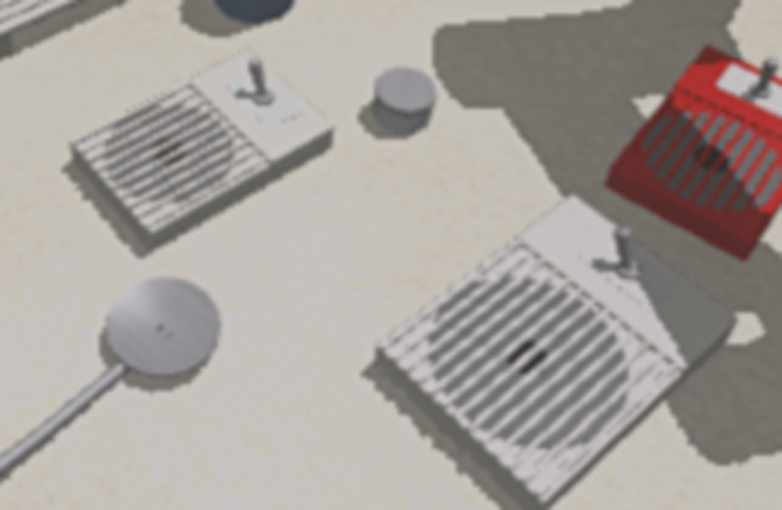

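View pics/side_pads.png

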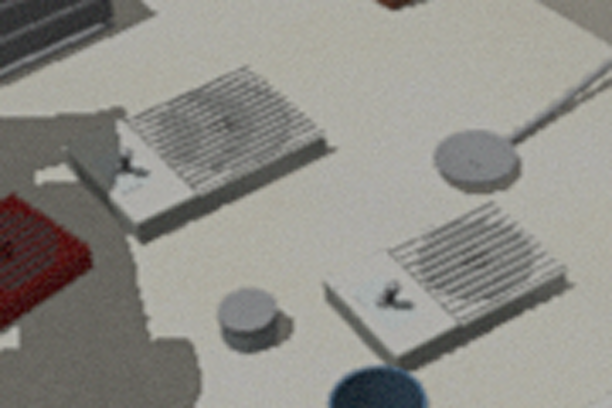

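Refine the pad poses with cleaner masks; meanwhile start by turning the tool so its y lines up with world +y.

```bash
python3 -m creep '[{"grip":40,"linear":[0,0,0],"rot":[0,0,-0.097]},{"grip":40,"linear":[0,0,0],"rot":[0,0,-0.097]},{"grip":40,"linear":[0,0,0],"rot":[0,0,-0.097]},{"grip":40,"linear":[0,0,0],"rot":[0,0,-0.097]}]' 40; python3 - <<'E'
from h import *
for n in("scene","side"):
    c=ld(n+"0.npz");W=cloud(c);p=c["p"].astype(int)
    m=(abs(W[...,2]-30)<7);q,L,S,_=cv2.connectedComponentsWithStats(m.astype(np.uint8))
    ids=dict(scene=(113,119),side=(34,28))[n]
    for i,nm,Lx,Ly in zip(ids,("small","large"),(190,220),(120,150)):
        P=W[L==i][:,:2]; r=cv2.minAreaRect(P.astype(np.float32));
        print(n,nm,np.round(r[0],1),np.round(r[1],1),round(r[2],1))
E
```

```text
time_s: 0.48
eef_pos: [198.5, 485.9, 231.0]
ee_rot: [-0.0, -0.003, 1.0, -0.0]
force: [-0.4, 1.2, -1.1]
grip_width: 0.469
scene small [551.3 -10.2] [123.8 191.7] 84.2
scene large [493.  304.3] [150.7 221. ] 86.6
side small [548.3 -11.3] [125.3 193.5] 84.1
side large [489.6 301.8] [158.7 222.9] 86.3
```

```bash
python3 -m creep '[{"grip":40,"linear":[-14,-31.4,0],"rot":[0,0,0]},{"grip":40,"linear":[-14,-31.4,0],"rot":[0,0,0]},{"grip":40,"linear":[-14,-31.4,0],"rot":[0,0,0]},{"grip":40,"linear":[-14,-31.4,0],"rot":[0,0,0]},{"grip":40,"linear":[-14,-31.4,0],"rot":[0,0,0]},{"grip":40,"linear":[-14,-31.4,0],"rot":[0,0,0]},{"grip":40,"linear":[-14,-31.4,0],"rot":[0,0,0]},{"grip":40,"linear":[-14,-31.4,0],"rot":[0,0,0]},{"grip":40,"linear":[-14,-31.4,0],"rot":[0,0,0]},{"grip":40,"linear":[-14,-31.4,0],"rot":[0,0,0]},{"grip":40,"linear":[-14,-31.4,0],"rot":[0,0,0]},{"grip":40,"linear":[-14,-31.4,0],"rot":[0,0,0]}]'
python3 -m creep '[{"grip":40,"linear":[-14,-31.4,0],"rot":[0,0,0]},{"grip":40,"linear":[-14,-31.4,0],"rot":[0,0,0]},{"grip":40,"linear":[-14,-31.4,0],"rot":[0,0,0]},{"grip":40,"linear":[-14,-31.4,0],"rot":[0,0,0]},{"grip":40,"linear":[-14,-31.4,0],"rot":[0,0,0]},{"grip":40,"linear":[-14,-31.4,0],"rot":[0,0,0]},{"grip":40,"linear":[-14,-31.4,0],"rot":[0,0,0]},{"grip":40,"linear":[-14,-31.4,0],"rot":[0,0,0]},{"grip":40,"linear":[-14,-31.4,0],"rot":[0,0,0]},{"grip":40,"linear":[-14,-31.4,0],"rot":[0,0,0]},{"grip":40,"linear":[0,0,0],"rot":[0,0,0]},{"grip":40,"linear":[0,0,0],"rot":[0,0,0]}]'
python3 - <<'E'
from h import *
c=cap("wrist","w1");s=sensors.sense();print(s["eef_pos"].round(1),s["ee_rot"].round(3),s["joints"].round(2))
np.savez("w1.npz",**c)
E
```

```text
time_s: 1.48
eef_pos: [366.8, 107.6, 231.4]
ee_rot: [0.0, -0.0, 1.0, 0.0]
force: [0.6, 0.3, -0.6]
grip_width: 0.469
time_s: 2.48
eef_pos: [506.6, -205.8, 230.3]
ee_rot: [-0.001, 0.001, 1.0, 0.0]
force: [0.2, -0.4, -0.9]
grip_width: 0.47
[ 506.4 -204.7  230.7] [-0.001  0.     1.     0.   ] [-0.6   0.36  1.43  0.    1.35 -2.17]
```

View pics/w1.png

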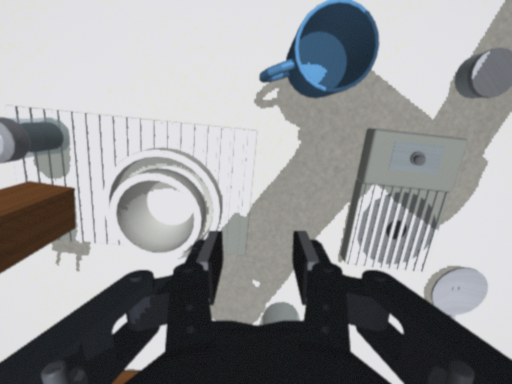

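The wrist view shows both bowls nested, with the rim centre near (160,212), and the white small pad at (400,205).

```bash
python3 - <<'E'
from h import *
c=ld("w1.npz")
B=blob(c,(535,-311),75,100,125);print('small rim',circ(B),np.percentile(B[:,2],[5,50,90,98]),len(B),cv2.minEnclosingCircle(B[:,:2].astype(np.float32)))
B=B[B[:,2]>B[:,2].max()-8];print(circ(B))
B=blob(c,(535,-311),75,78,95);R=np.hypot(B[:,0]-535,B[:,1]+311);B=B[R>52];print('large rim',circ(B),np.percentile(B[:,2],[50,90]),cv2.minEnclosingCircle(B[:,:2].astype(np.float32)))
W=cloud(c);m=(abs(W[...,2]-30)<7);q,L,S,_=cv2.connectedComponentsWithStats(m.astype(np.uint8))
for i in range(1,q):
    if S[i,4]>1500:
        r=cv2.minAreaRect(W[L==i][:,:2].astype(np.float32));print(S[i],np.round(r[0],1),np.round(r[1],1),round(r[2],1))
b=blob(c,(485,-8),60,55,80);print('bat',b.mean(0),b[:,2].max())
E
```

```text
small rim [ 534.7 -309.2   43.5 2253. ] [102.03459845 109.5509632  110.59687318 111.15408545] 2520 ((536.4676513671875, -310.95751953125), 48.30251693725586)
[ 535.2 -309.6   43.6 2062. ]
large rim [ 533.9 -311.6   62.1 1755. ] [85.73456381 86.70092173] ((534.3047485351562, -312.20703125), 66.08734893798828)
[ 466   48   46   51 1819] [388.4  67.2] [53.1 46.8] 13.3
[  344   129   124   144 12045] [551.  -10.3] [120.7 190.7] 83.8
bat [484.10624933 -18.07475494  62.97956948] 66.21746485569538
```

```bash
python3 -m creep '[{"grip":36,"linear":[-10,-20,20],"rot":[0,0,0]},{"grip":36,"linear":[-10,-20,20],"rot":[0,0,0]},{"grip":36,"linear":[-9,-21.3,20],"rot":[0,0,0]},{"grip":36,"linear":[0,0,20],"rot":[0,0,0]},{"grip":36,"linear":[0,0,20],"rot":[0,0,0]},{"grip":36,"linear":[0,0,10],"rot":[0,0,0]},{"grip":36,"linear":[0,0,0],"rot":[0,0,0]},{"grip":36,"linear":[0,0,0],"rot":[0,0,0]}]'
python3 - <<'E'
from h import *
c=cap("wrist","w2");s=sensors.sense();print(s["eef_pos"].round(1),s["ee_rot"].round(3),s["force"].round(1))
B=blob(c,(535,-311),75,100,118);print('small rim',circ(B),len(B),cv2.minEnclosingCircle(B[:,:2].astype(np.float32)))
cap("side","s2")
E
```

```text
time_s: 3.2
eef_pos: [535.9, -265.4, 122.1]
ee_rot: [0.0, -0.001, 1.0, -0.0]
force: [-0.2, -0.7, 0.2]
grip_width: 0.42
[ 536.2 -265.7  122.8] [ 0.001 -0.     1.    -0.001] [-0.5  0.9  0.1]
small rim [ 534.1 -309.7   42.9 4693. ] 5179 ((536.1394653320312, -311.04559326171875), 47.997920989990234)
```

View pics/w2.png

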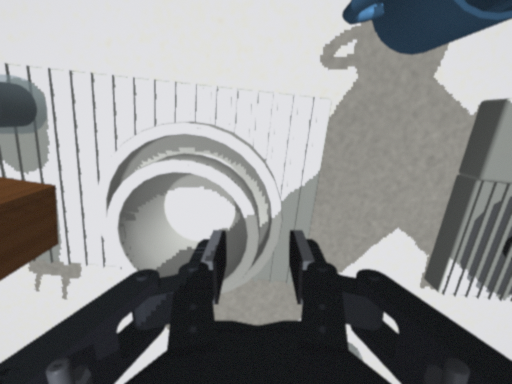

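View pics/s2.png

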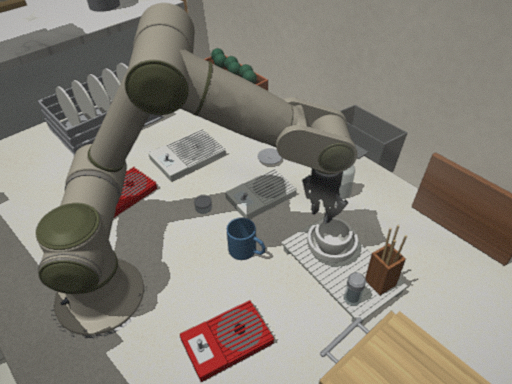

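The wrist picture shows the fingers straddling the small rim, whose right edge passes between the finger tips at (215,250) and (298,250). Next: descend 32 mm, then close.

```bash
python3 -m creep '[{"grip":36,"linear":[0,0,16],"rot":[0,0,0]},{"grip":36,"linear":[0,0,12],"rot":[0,0,0]},{"grip":36,"linear":[0,0,4],"rot":[0,0,0]},{"grip":36,"linear":[0,0,0],"rot":[0,0,0]},{"grip":36,"linear":[0,0,0],"rot":[0,0,0]}]'
python3 -m creep '[{"grip":0,"linear":[0,0,0],"rot":[0,0,0]},{"grip":0,"linear":[0,0,0],"rot":[0,0,0]},{"grip":0,"linear":[0,0,0],"rot":[0,0,0]},{"grip":0,"linear":[0,0,0],"rot":[0,0,0]},{"grip":0,"linear":[0,0,0],"rot":[0,0,0]},{"grip":0,"linear":[0,0,0],"rot":[0,0,0]}]' 40
python3 - <<'E'
from h import *
cap("wrist","w3");c=cap("side","s3");cv2.imwrite("pics/s3c.png",cv2.resize(c["p"][150:300,270:430],None,fx=4,fy=4)[:,:,::-1]);print(sensors.sense()["force"])
E
```

```text
time_s: 3.72
eef_pos: [535.9, -266.1, 89.7]
ee_rot: [0.0, -0.0, 1.0, -0.0]
force: [1.6, -0.3, -0.5]
grip_width: 0.426
time_s: 4.22
eef_pos: [535.9, -266.4, 90.1]
ee_rot: [0.0, -0.0, 1.0, -0.001]
force: [-1.7, -1.2, 6.1]
grip_width: 0.104
[-0.71899677 -1.02958829  5.25501641]
```

View pics/w3.png

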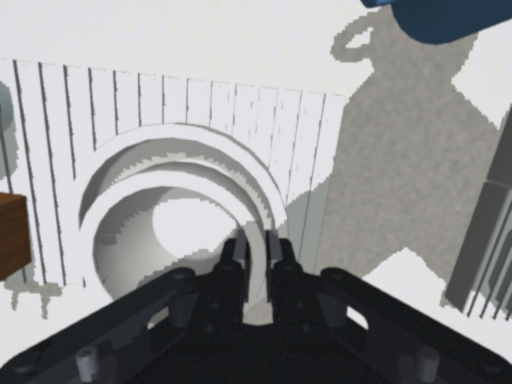

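View pics/s3c.png

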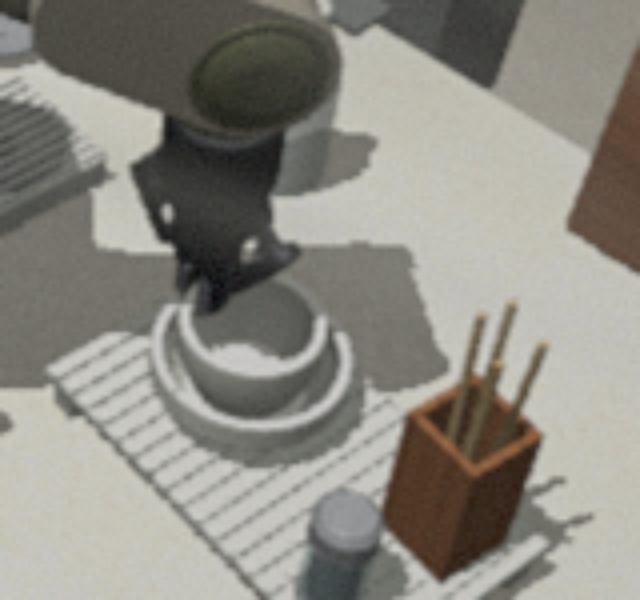

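```bash
python3 -m creep '[{"grip":0,"linear":[0,0,-3],"rot":[0,0,0]},{"grip":0,"linear":[0,0,-5],"rot":[0,0,0]},{"grip":0,"linear":[0,0,-8],"rot":[0,0,0]},{"grip":0,"linear":[0,0,-10],"rot":[0,0,0]},{"grip":0,"linear":[0,0,-10],"rot":[0,0,0]},{"grip":0,"linear":[0,0,-10],"rot":[0,0,0]},{"grip":0,"linear":[0,0,-10],"rot":[0,0,0]},{"grip":0,"linear":[0,0,-10],"rot":[0,0,0]},{"grip":0,"linear":[0,0,-10],"rot":[0,0,0]},{"grip":0,"linear":[0,0,-8],"rot":[0,0,0]},{"grip":0,"linear":[0,0,0],"rot":[0,0,0]}]'
python3 - <<'E'
from h import *
c=cap("wrist","w4");np.savez("w4.npz",**c);c=cap("side","s4");np.savez("s4.npz",**c);cv2.imwrite("pics/s4c.png",cv2.resize(c["p"][120:300,270:430],None,fx=3.3,fy=3.3)[:,:,::-1]);print(sensors.sense()["eef_pos"])
E
```

```text
time_s: 5.23
eef_pos: [536.3, -266.4, 175.4]
ee_rot: [0.001, -0.0, 1.0, -0.001]
force: [0.3, 0.1, -1.5]
grip_width: 0.105
[ 535.63995372 -265.98584768  173.27079434]
```

View pics/w4.png

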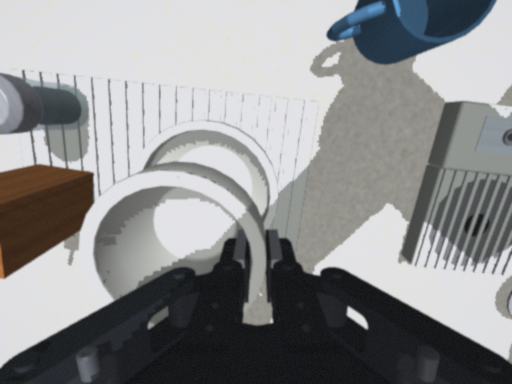

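View pics/s4c.png

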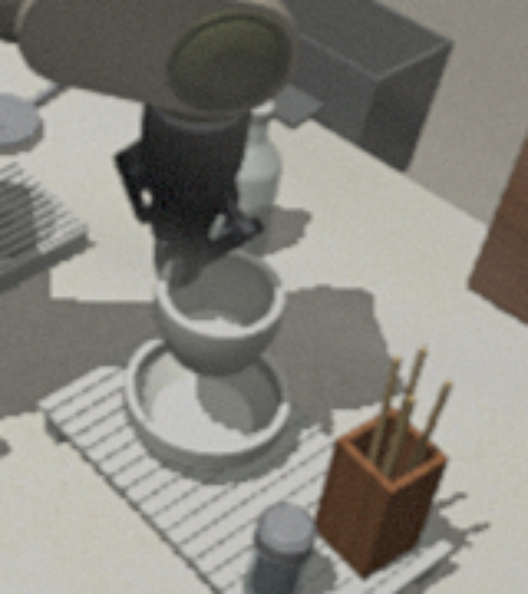

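The small bowl is lifted upright and the wide bowl stayed on the shelf. Now the held bowl's tilt and offset.

```bash
python3 - <<'E'
from h import *
for f in("w4","s4"):
    c=ld(f+".npz")
    B=blob(c,(536,-310),52,184,203);R=np.hypot(B[:,0]-536,B[:,1]+310);B=B[R>38]
    A=np.c_[B[:,:2]-[536,-310],np.ones(len(B))];w=np.ones(len(B))>0
    for _ in range(5):
        s=np.linalg.lstsq(A[w],B[w,2],rcond=None)[0];e=B[:,2]-A@s;w=e>-3
        w&=abs(e)<4
    print(f,circ(B[w]),s,w.sum())
c=ld("w4.npz");B=blob(c,(535,-311),75,78,92);R=np.hypot(B[:,0]-535,B[:,1]+311);B=B[R>52];print('large rim',circ(B))
E
```

```text
w4 [ 535.5 -307.5   43.5 5645. ] [ 3.69874880e-03 -7.26449098e-03  1.95058896e+02] 6079
s4 [ 533.  -310.1   44.2  215. ] [ 1.07234075e-03 -5.61939952e-03  1.93783738e+02] 251
large rim [ 532.5 -311.7   60.7 2129. ]
```

```bash
python3 -m creep '[{"grip":0,"linear":[-3,14,0],"rot":[0,0,0]},{"grip":0,"linear":[-5,28,0],"rot":[0,0,0]},{"grip":0,"linear":[-5,28,0],"rot":[0,0,0]},{"grip":0,"linear":[-5,28,0],"rot":[0,0,0]},{"grip":0,"linear":[-5,28,0],"rot":[0,0,0]},{"grip":0,"linear":[-5,28,0],"rot":[0,0,0]},{"grip":0,"linear":[-5,28,0],"rot":[0,0,0]},{"grip":0,"linear":[-5,28,0],"rot":[0,0,0]},{"grip":0,"linear":[-5,28,0],"rot":[0,0,0]},{"grip":0,"linear":[-4,28,0],"rot":[0,0,0]},{"grip":0,"linear":[-3,20,0],"rot":[0,0,0]},{"grip":0,"linear":[0,10,0],"rot":[0,0,0]}]'
python3 -m creep '[{"grip":0,"linear":[0,0,20],"rot":[0,0,0]},{"grip":0,"linear":[0,0,25],"rot":[0,0,0]},{"grip":0,"linear":[0,0,20],"rot":[0,0,0]},{"grip":0,"linear":[0,0,10],"rot":[0,0,0]},{"grip":0,"linear":[0,0,5],"rot":[0,0,0]},{"grip":0,"linear":[0,0,5],"rot":[0,0,0]},{"grip":0,"linear":[0,0,0],"rot":[0,0,0]},{"grip":0,"linear":[0,0,0],"rot":[0,0,0]}]'
python3 - <<'E'
from h import *
c=cap("side","s5");cv2.imwrite("pics/s5c.png",cv2.resize(c["p"][80:240,170:350],None,fx=3.5,fy=3.5)[:,:,::-1]);print(sensors.sense()["eef_pos"])
c=cap("wrist","w5");np.savez("w5.npz",**c)
B=blob(c,(585,-14),52,100,120);print(circ(B),np.median(B,0))
E
```

```text
time_s: 6.33
eef_pos: [585.3, 33.1, 172.6]
ee_rot: [-0.001, -0.001, 1.0, 0.0]
force: [0.5, 0.3, -0.8]
grip_width: 0.1
time_s: 7.0
eef_pos: [586.1, 29.9, 89.1]
ee_rot: [0.001, -0.0, 1.0, -0.0]
force: [0.3, 0.6, -1.4]
grip_width: 0.097
[586.13543751  29.88177502  89.24891666]
[ 584.1  -11.    42.7 6307. ] [567.8647614  -13.90901022 108.65096321]
```

View pics/s5c.png

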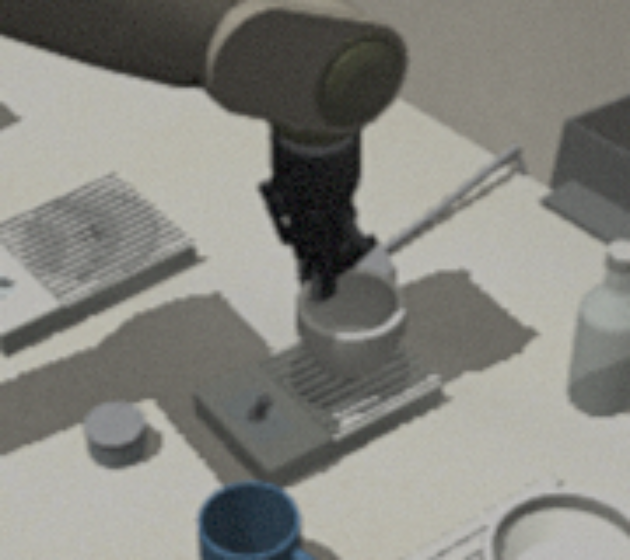

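View pics/w5.png

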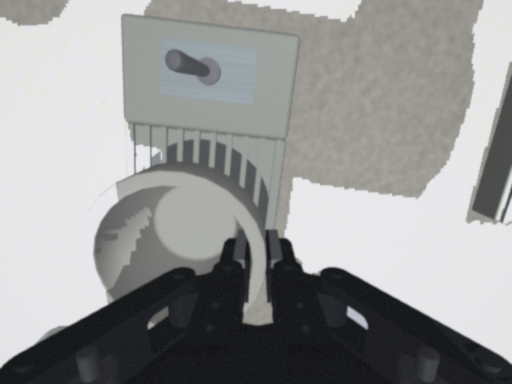

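```bash
python3 -m creep '[{"grip":0,"linear":[0,0,5],"rot":[0,0,0]},{"grip":0,"linear":[0,0,5],"rot":[0,0,0]},{"grip":0,"linear":[0,0,3],"rot":[0,0,0]},{"grip":0,"linear":[0,0,1.5],"rot":[0,0,0]},{"grip":0,"linear":[0,0,1.5],"rot":[0,0,0]},{"grip":0,"linear":[0,0,0],"rot":[0,0,0]},{"grip":0,"linear":[0,0,0],"rot":[0,0,0]}]'
```

```text
time_s: 7.68
eef_pos: [585.7, 30.0, 72.3]
ee_rot: [0.0, -0.0, 1.0, -0.0]
force: [0.2, -0.1, -0.5]
grip_width: 0.1
```

```bash
python3 -m creep '[{"grip":0,"linear":[0,0,1],"rot":[0,0,0]},{"grip":0,"linear":[0,0,0],"rot":[0,0,0]},{"grip":0,"linear":[0,0,0],"rot":[0,0,0]}]';python3 -m creep '[{"grip":0,"linear":[0,0,1],"rot":[0,0,0]},{"grip":0,"linear":[0,0,0],"rot":[0,0,0]},{"grip":0,"linear":[0,0,0],"rot":[0,0,0]}]'
```

```text
time_s: 7.93
eef_pos: [585.9, 30.2, 72.2]
ee_rot: [0.001, -0.0, 1.0, 0.0]
force: [-2.3, 1.6, 6.1]
grip_width: 0.096
time_s: 8.18
eef_pos: [586.1, 30.3, 72.1]
ee_rot: [0.001, -0.0, 1.0, 0.0]
force: [-4.7, 1.7, 13.4]
grip_width: 0.094
```

Contact with the pad (13 N up). Ease off 1 mm and release.

```bash
python3 -m creep '[{"grip":0,"linear":[0,0,-1.5],"rot":[0,0,0]},{"grip":12,"linear":[0,0,0],"rot":[0,0,0]},{"grip":20,"linear":[0,0,0],"rot":[0,0,0]},{"grip":30,"linear":[0,0,0],"rot":[0,0,0]},{"grip":36,"linear":[0,0,0],"rot":[0,0,0]},{"grip":36,"linear":[0,0,0],"rot":[0,0,0]}]'; python3 -m creep '[{"grip":36,"linear":[0,0,-8],"rot":[0,0,0]},{"grip":36,"linear":[0,0,-20],"rot":[0,0,0]},{"grip":36,"linear":[0,0,-25],"rot":[0,0,0]},{"grip":36,"linear":[0,0,-30],"rot":[0,0,0]},{"grip":36,"linear":[0,0,-30],"rot":[0,0,0]},{"grip":36,"linear":[0,0,0],"rot":[0,0,0]}]'
python3 - <<'E'
from h import *
c=cap("wrist","w6");print(sensors.sense()["eef_pos"])
B=blob(c,(585,-14),55,84,100);print(circ(B),np.percentile(B[:,2],[50,90]))
W=cloud(c);m=(abs(W[...,2]-30)<6);q,L,S,_=cv2.connectedComponentsWithStats(m.astype(np.uint8))
for i in range(1,q):
    if S[i,4]>1500:
        r=cv2.minAreaRect(W[L==i][:,:2].astype(np.float32));print(S[i],np.round(r[0],1),np.round(r[1],1),round(r[2],1))
E
```

```text
time_s: 8.68
eef_pos: [585.6, 29.9, 71.6]
ee_rot: [-0.0, -0.0, 1.0, 0.0]
force: [0.2, 1.0, 1.6]
grip_width: 0.423
time_s: 9.18
eef_pos: [587.8, 29.8, 191.6]
ee_rot: [0.005, -0.0, 1.0, -0.001]
force: [0.3, 0.3, 0.7]
grip_width: 0.423
[586.92401461  29.8497889  188.43216694]
[ 584.7  -11.5   43.3 2448. ] [91.64891839 92.591276  ]
[  421     0    91   192 12931] [505.8 281.3] [107.2 189.3] 87.0
[  169    47   117   183 11084] [550.3  -9.8] [120.3 189.7] 83.8
```

View pics/w6.png

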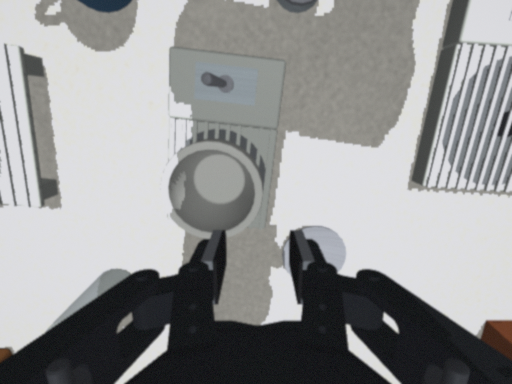

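Small bowl stands upright, 2–3 mm off centre. Now the wide bowl.

```bash
python3 -m creep '[{"grip":36,"linear":[5,-28,0],"rot":[0,0,0]},{"grip":36,"linear":[5,-28,0],"rot":[0,0,0]},{"grip":36,"linear":[5,-28,0],"rot":[0,0,0]},{"grip":36,"linear":[5,-28,0],"rot":[0,0,0]},{"grip":36,"linear":[5,-28,0],"rot":[0,0,0]},{"grip":36,"linear":[5,-28,0],"rot":[0,0,0]},{"grip":36,"linear":[5,-28,0],"rot":[0,0,0]},{"grip":36,"linear":[5,-28,0],"rot":[0,0,0]},{"grip":36,"linear":[5,-28,10],"rot":[0,0,0]},{"grip":36,"linear":[6,-28,20],"rot":[0,0,0]},{"grip":36,"linear":[0,0,30],"rot":[0,0,0]},{"grip":36,"linear":[0,0,20],"rot":[0,0,0]}]'
python3 -m creep '[{"grip":36,"linear":[0,0,0],"rot":[0,0,0]},{"grip":36,"linear":[0,0,0],"rot":[0,0,0]}]'
python3 - <<'E'
from h import *
c=cap("wrist","w7");print(sensors.sense()["eef_pos"])
B=blob(c,(534,-311),75,80,92);R=np.hypot(B[:,0]-534,B[:,1]+311);B=B[R>52];print('large rim',circ(B),cv2.minEnclosingCircle(B[:,:2].astype(np.float32)))
E
```

```text
time_s: 10.23
eef_pos: [533.2, -250.9, 101.8]
ee_rot: [-0.001, 0.001, 1.0, 0.001]
force: [0.6, 0.1, -0.9]
grip_width: 0.418
time_s: 10.4
eef_pos: [534.3, -249.7, 104.1]
ee_rot: [-0.001, -0.0, 1.0, 0.001]
force: [-0.7, 0.1, 1.3]
grip_width: 0.425
[ 534.98527413 -249.99195806  105.49945448]
large rim [ 532.7 -311.5   60.9 6193. ] ((534.0927124023438, -312.861083984375), 66.15599060058594)
```

View pics/w7.png

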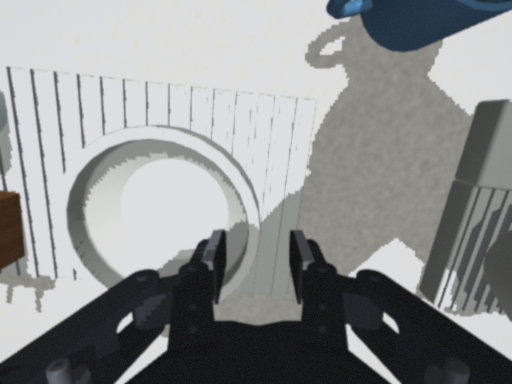

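```bash
python3 -m creep '[{"grip":36,"linear":[0,-0.8,15],"rot":[0,0,0]},{"grip":36,"linear":[0,0,14],"rot":[0,0,0]},{"grip":36,"linear":[0,0,6],"rot":[0,0,0]},{"grip":36,"linear":[0,0,3],"rot":[0,0,0]},{"grip":36,"linear":[0,0,0],"rot":[0,0,0]},{"grip":36,"linear":[0,0,0],"rot":[0,0,0]}]'
python3 -m creep '[{"grip":0,"linear":[0,0,0],"rot":[0,0,0]},{"grip":0,"linear":[0,0,0],"rot":[0,0,0]},{"grip":0,"linear":[0,0,0],"rot":[0,0,0]},{"grip":0,"linear":[0,0,0],"rot":[0,0,0]},{"grip":0,"linear":[0,0,0],"rot":[0,0,0]},{"grip":0,"linear":[0,0,0],"rot":[0,0,0]}]' 50
```

```text
time_s: 10.95
eef_pos: [535.2, -251.0, 67.9]
ee_rot: [0.001, -0.0, 1.0, -0.0]
force: [-0.1, -0.5, 1.0]
grip_width: 0.422
time_s: 11.45
eef_pos: [535.1, -251.2, 67.6]
ee_rot: [0.001, -0.0, 1.0, -0.001]
force: [-0.1, -0.1, 5.3]
grip_width: 0.079
```

```bash
python3 -m creep '[{"grip":0,"linear":[0,0,-3],"rot":[0,0,0]},{"grip":0,"linear":[0,0,-5],"rot":[0,0,0]},{"grip":0,"linear":[0,0,-8],"rot":[0,0,0]},{"grip":0,"linear":[0,0,-10],"rot":[0,0,0]},{"grip":0,"linear":[0,0,-12],"rot":[0,0,0]},{"grip":0,"linear":[0,0,-14],"rot":[0,0,0]},{"grip":0,"linear":[0,0,-14],"rot":[0,0,0]},{"grip":0,"linear":[0,0,-14],"rot":[0,0,0]},{"grip":0,"linear":[0,0,-14],"rot":[0,0,0]},{"grip":0,"linear":[0,0,-14],"rot":[0,0,0]},{"grip":0,"linear":[0,0,-10],"rot":[0,0,0]},{"grip":0,"linear":[0,0,0],"rot":[0,0,0]}]'
python3 - <<'E'
from h import *
c=cap("side","s8");p=sensors.sense()["eef_pos"];print(p);cv2.imwrite("pics/s8c.png",cv2.resize(c["p"][120:300,270:430],None,fx=3.3,fy=3.3)[:,:,::-1])
c=cap("wrist","w8");x,y,z=p
B=blob(c,(x,y-62),72,z+8,z+30);R=np.hypot(B[:,0]-x,B[:,1]-y+62);B=B[R>54]
A=np.c_[B[:,:2]-[x,y-62],np.ones(len(B))];w=np.ones(len(B))>0
for _ in range(5):
    s=np.linalg.lstsq(A[w],B[w,2],rcond=None)[0];e=B[:,2]-A@s;w=abs(e)<4
print(circ(B[w]),s,w.sum(),len(w))
E
```

```text
time_s: 12.45
eef_pos: [535.4, -251.3, 187.5]
ee_rot: [0.002, -0.0, 1.0, -0.001]
force: [-0.8, -0.1, -1.1]
grip_width: 0.08
[ 534.96952019 -250.96058254  185.88918673]
[ 530.5 -309.5   61.1 8830. ] [-3.72050466e-03  6.39240083e-03  2.03409569e+02] 9527 11362
```

View pics/s8c.png

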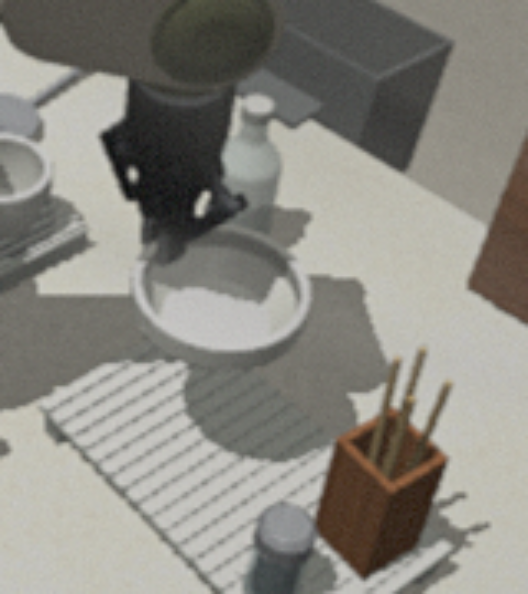

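View pics/w8.png

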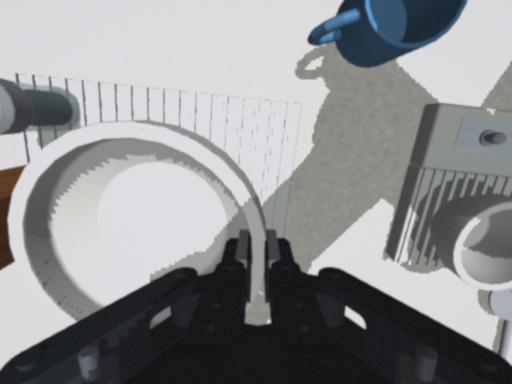

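```bash
python3 -m creep '[{"grip":0,"linear":[0,12,0],"rot":[0,0,0]},{"grip":0,"linear":[0,25,0],"rot":[0,0,0]},{"grip":0,"linear":[1,30,0],"rot":[0,0,0]},{"grip":0,"linear":[1,30,0],"rot":[0,0,0]},{"grip":0,"linear":[1,30,0],"rot":[0,0,0]},{"grip":0,"linear":[1,30,0],"rot":[0,0,0]},{"grip":0,"linear":[1,30,0],"rot":[0,0,0]},{"grip":0,"linear":[1,30,0],"rot":[0,0,0]},{"grip":0,"linear":[1,30,0],"rot":[0,0,0]},{"grip":0,"linear":[0,30,0],"rot":[0,0,0]},{"grip":0,"linear":[0,30,0],"rot":[0,0,0]},{"grip":0,"linear":[0,30,0],"rot":[0,0,0]}]'
python3 -m creep '[{"grip":0,"linear":[0,30,0],"rot":[0,0,0]},{"grip":0,"linear":[0,30,0],"rot":[0,0,0]},{"grip":0,"linear":[0,30,0],"rot":[0,0,0]},{"grip":0,"linear":[0,30,0],"rot":[0,0,0]},{"grip":0,"linear":[0,30,0],"rot":[0,0,0]},{"grip":0,"linear":[0,30,0],"rot":[0,0,0]},{"grip":0,"linear":[0,30,0],"rot":[0,0,0]},{"grip":0,"linear":[0,30,0],"rot":[0,0,0]},{"grip":0,"linear":[0,20,0],"rot":[0,0,0]},{"grip":0,"linear":[0,16,0],"rot":[0,0,0]},{"grip":0,"linear":[0,0,0],"rot":[0,0,0]},{"grip":0,"linear":[0,0,0],"rot":[0,0,0]}]'
python3 - <<'E'
from h import *
c=cap("wrist","w9");p=sensors.sense()["eef_pos"];print(p)
B=blob(c,(p[0]-2,p[1]-62),75,p[2]+8,p[2]+25);print(circ(B),cv2.minEnclosingCircle(B[:,:2].astype(np.float32)))
W=cloud(c);m=(abs(W[...,2]-30)<6);q,L,S,_=cv2.connectedComponentsWithStats(m.astype(np.uint8))
for i in range(1,q):
    if S[i,4]>1500:
        r=cv2.minAreaRect(W[L==i][:,:2].astype(np.float32));print(S[i],np.round(r[0],1),np.round(r[1],1),round(r[2],1))
E
```

```text
time_s: 13.55
eef_pos: [526.6, 88.4, 184.1]
ee_rot: [-0.001, -0.0, 1.0, 0.0]
force: [0.5, -1.4, -2.0]
grip_width: 0.077
time_s: 14.55
eef_pos: [526.6, 362.8, 183.7]
ee_rot: [-0.001, -0.001, 1.0, -0.0]
force: [0.1, -0.0, -2.0]
grip_width: 0.076
[526.90896999 362.05150731 184.02867771]
[  521.7   304.8    60.7 10115. ] ((523.421630859375, 305.8338928222656), 69.12336730957031)
[ 424    0   48  214 1624] [453.9 561.2] [  3.1 213. ] 89.9
[  129    35   151   195 15242] [481.2 305.7] [149.5 199.7] 86.7
```

View pics/w9.png

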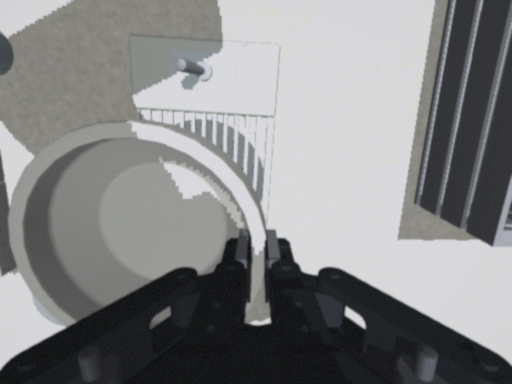

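```bash
python3 -m creep '[{"grip":0,"linear":[-2.5,0,10],"rot":[0,0,0]},{"grip":0,"linear":[0,0,20],"rot":[0,0,0]},{"grip":0,"linear":[0,0,25],"rot":[0,0,0]},{"grip":0,"linear":[0,0,25],"rot":[0,0,0]},{"grip":0,"linear":[0,0,18],"rot":[0,0,0]},{"grip":0,"linear":[0,0,10],"rot":[0,0,0]},{"grip":0,"linear":[0,0,6],"rot":[0,0,0]},{"grip":0,"linear":[0,0,4],"rot":[0,0,0]},{"grip":0,"linear":[0,0,0],"rot":[0,0,0]},{"grip":0,"linear":[0,0,0],"rot":[0,0,0]}]'
python3 - <<'E'
from h import *
c=cap("side","s10");cv2.imwrite("pics/s10c.png",cv2.resize(c["p"][80:220,110:290],None,fx=3.5,fy=3.5)[:,:,::-1]);print(sensors.sense()["eef_pos"])
E
```

```text
time_s: 15.43
eef_pos: [530.6, 362.3, 67.7]
ee_rot: [0.001, -0.0, 1.0, 0.0]
force: [-0.8, -0.1, -1.3]
grip_width: 0.074
[530.60188753 362.34756176  67.87923524]
```

View pics/s10c.png

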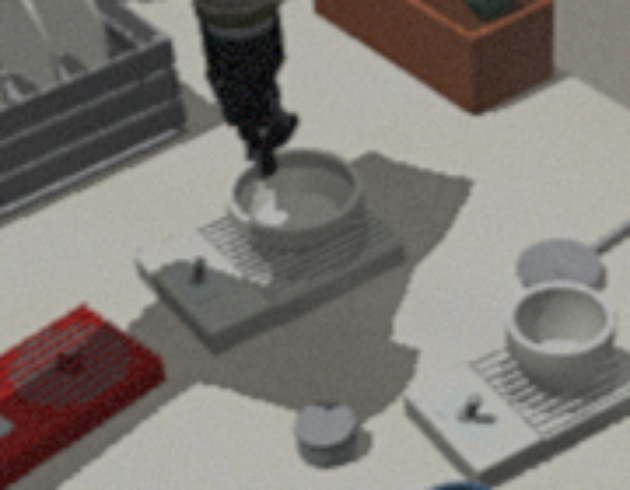

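Good. The wide bowl hovers over the large pad; lower it the last ~10 mm.

```bash
python3 -m creep '[{"grip":0,"linear":[0,0,4],"rot":[0,0,0]},{"grip":0,"linear":[0,0,2.5],"rot":[0,0,0]},{"grip":0,"linear":[0,0,1.5],"rot":[0,0,0]},{"grip":0,"linear":[0,0,0],"rot":[0,0,0]},{"grip":0,"linear":[0,0,0],"rot":[0,0,0]}]';python3 -m creep '[{"grip":0,"linear":[0,0,1],"rot":[0,0,0]},{"grip":0,"linear":[0,0,0],"rot":[0,0,0]},{"grip":0,"linear":[0,0,0],"rot":[0,0,0]}]';
```

```text
time_s: 15.9
eef_pos: [530.0, 362.2, 58.7]
ee_rot: [-0.0, -0.0, 1.0, -0.0]
force: [-0.8, 0.2, -1.8]
grip_width: 0.081
time_s: 16.15
eef_pos: [530.2, 362.2, 57.9]
ee_rot: [0.0, -0.0, 1.0, 0.0]
force: [0.3, 1.0, -1.7]
grip_width: 0.083
```

```bash
python3 -m creep '[{"grip":0,"linear":[0,0,1],"rot":[0,0,0]},{"grip":0,"linear":[0,0,0],"rot":[0,0,0]},{"grip":0,"linear":[0,0,0],"rot":[0,0,0]}]'
```

```text
time_s: 16.4
eef_pos: [530.2, 362.4, 57.6]
ee_rot: [0.0, -0.0, 1.0, 0.0]
force: [-1.9, 0.2, 4.8]
grip_width: 0.077
```

```bash
python3 -m creep '[{"grip":0,"linear":[0,0,-0.4],"rot":[0,0,0]},{"grip":12,"linear":[0,0,0],"rot":[0,0,0]},{"grip":20,"linear":[0,0,0],"rot":[0,0,0]},{"grip":30,"linear":[0,0,0],"rot":[0,0,0]},{"grip":36,"linear":[0,0,0],"rot":[0,0,0]},{"grip":36,"linear":[0,0,0],"rot":[0,0,0]}]'; python3 -m creep '[{"grip":36,"linear":[0,0,-8],"rot":[0,0,0]},{"grip":36,"linear":[0,0,-20],"rot":[0,0,0]},{"grip":36,"linear":[0,0,-25],"rot":[0,0,0]},{"grip":0,"linear":[0,0,-30],"rot":[0,0,0]},{"grip":0,"linear":[0,0,-30],"rot":[0,0,0]},{"grip":0,"linear":[0,0,0],"rot":[0,0,0]}]'
python3 - <<'E'
from h import *
c=cap("wrist","w11");print(sensors.sense()["eef_pos"])
B=blob(c,(526,301),75,68,85);print(circ(B),cv2.minEnclosingCircle(B[:,:2].astype(np.float32)),np.percentile(B[:,2],[50,90]))
W=cloud(c);m=(abs(W[...,2]-30)<6);q,L,S,_=cv2.connectedComponentsWithStats(m.astype(np.uint8))
for i in range(1,q):
    if S[i,4]>1500:
        r=cv2.minAreaRect(W[L==i][:,:2].astype(np.float32));print(S[i],np.round(r[0],1),np.round(r[1],1),round(r[2],1))
b=blob(c,(411,305),50,55,80);print('bat tip',b.mean(0),b[:,2].max())
E
```

```text
time_s: 16.9
eef_pos: [530.0, 362.2, 57.0]
ee_rot: [-0.0, -0.0, 1.0, -0.0]
force: [0.1, 0.3, -0.1]
grip_width: 0.425
time_s: 17.4
eef_pos: [532.1, 363.2, 177.5]
ee_rot: [0.005, -0.0, 1.0, 0.002]
force: [0.7, 0.9, 1.6]
grip_width: 0.011
[531.2692002  362.77661817 174.24306807]
[ 525.9  303.6   61.  3717. ] ((527.0335693359375, 302.58087158203125), 65.99678039550781) [75.64496877 76.65313697]
[ 428    0   48  209 1676] [459.  561.1] [202.7   3.1] 0.0
[  122    23   158   220 15531] [491.  304.9] [149.9 219.4] 86.6
bat tip [411.60044028 297.79234269  62.0724583 ] 66.27640874966725
```

View pics/w11.png

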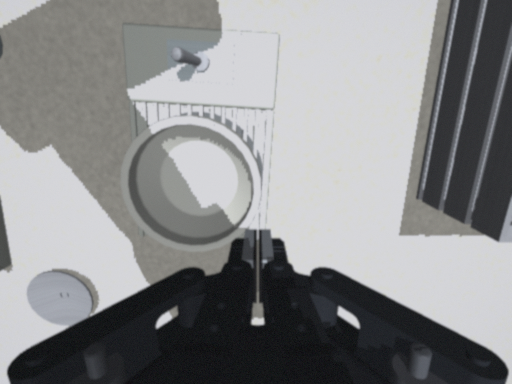

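Wide bowl stands within about 1 mm of the pad centre, with its rim at 76 mm as it should be. Next, the large switch: go to its -y side with shut fingers.

```bash
python3 -m creep '[{"grip":0,"linear":[15,-13,0],"rot":[0,0,0]},{"grip":0,"linear":[20,-18,0],"rot":[0,0,0]},{"grip":0,"linear":[20,-18,0],"rot":[0,0,0]},{"grip":0,"linear":[20,-18,0],"rot":[0,0,0]},{"grip":0,"linear":[20,-18,0],"rot":[0,0,0]},{"grip":0,"linear":[20,-18,0],"rot":[0,0,0]},{"grip":0,"linear":[5,-5,20],"rot":[0,0,0]},{"grip":0,"linear":[0,0,25],"rot":[0,0,0]},{"grip":0,"linear":[0,0,25],"rot":[0,0,0]},{"grip":0,"linear":[0,0,10],"rot":[0,0,0]},{"grip":0,"linear":[0,0,0],"rot":[0,0,0]},{"grip":0,"linear":[0,0,0],"rot":[0,0,0]}]'
python3 - <<'E'
from h import *
c=cap("wrist","w12");print(sensors.sense()["eef_pos"])
c=cap("side","s12");cv2.imwrite("pics/s12c.png",cv2.resize(c["p"][80:220,110:290],None,fx=3.5,fy=3.5)[:,:,::-1])
E
```

```text
time_s: 18.45
eef_pos: [410.2, 254.2, 90.4]
ee_rot: [-0.0, -0.0, 1.0, -0.0]
force: [0.0, 0.1, -0.0]
grip_width: 0.001
[410.61131602 254.36784344  91.05350429]
```

View pics/w12.png

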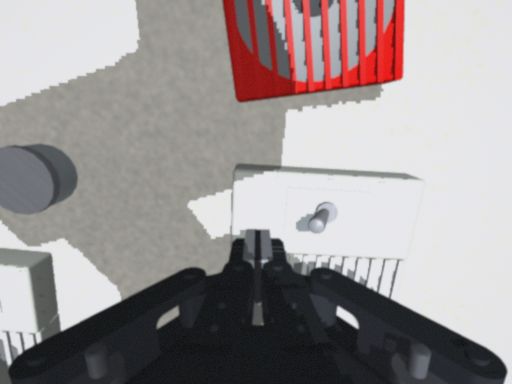

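View pics/s12c.png

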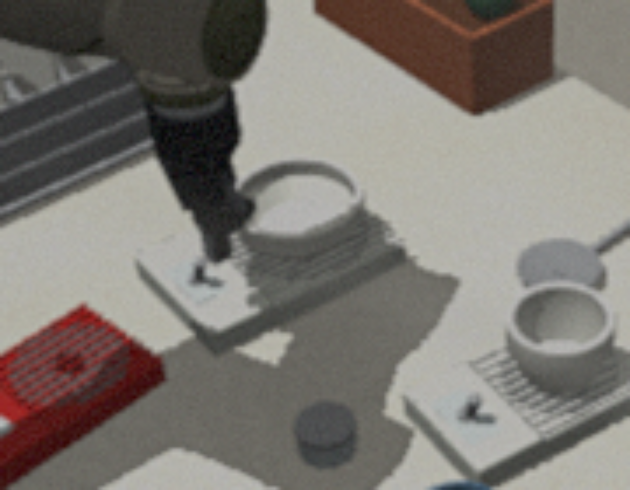

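```bash
python3 -m creep '[{"grip":0,"linear":[0,0,15],"rot":[0,0,0]},{"grip":0,"linear":[0,0,15],"rot":[0,0,0]},{"grip":0,"linear":[0,0,10],"rot":[0,0,0]},{"grip":0,"linear":[0,5,0],"rot":[0,0,0]},{"grip":0,"linear":[0,5,0],"rot":[0,0,0]},{"grip":0,"linear":[0,5,0],"rot":[0,0,0]},{"grip":0,"linear":[0,5,0],"rot":[0,0,0]},{"grip":0,"linear":[0,0,0],"rot":[0,0,0]}]'
python3 -m creep '[{"grip":0,"linear":[0,5,0],"rot":[0,0,0]},{"grip":0,"linear":[0,4,0],"rot":[0,0,0]},{"grip":0,"linear":[0,4,0],"rot":[0,0,0]},{"grip":0,"linear":[0,0,0],"rot":[0,0,0]}]'
python3 - <<'E'
from h import *
c=cap("wrist","w13");print(sensors.sense()["eef_pos"],sensors.sense()["force"])
E
```

```text
time_s: 19.22
eef_pos: [410.4, 275.3, 50.9]
ee_rot: [0.001, -0.001, 1.0, 0.0]
force: [0.1, -0.9, 0.1]
grip_width: -0.0
time_s: 19.55
eef_pos: [410.1, 287.8, 50.3]
ee_rot: [0.0, -0.0, 1.0, 0.0]
force: [0.4, 0.2, 0.1]
grip_width: -0.006
[409.95384902 287.49759931  50.1694952 ] [-0.14285899 -0.50223    -0.22734454]
```

View pics/w13.png

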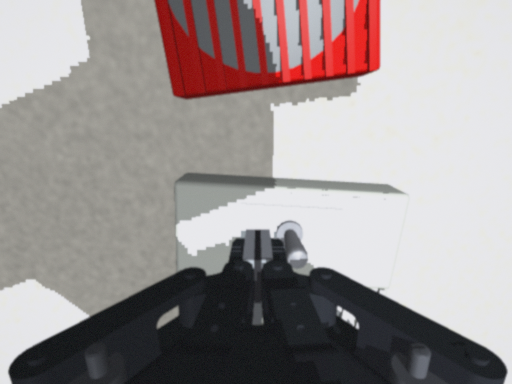

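The bat (293,250) is still standing right beside the finger. Pushing farther.

```bash
python3 -m creep '[{"grip":0,"linear":[0,4,0],"rot":[0,0,0]},{"grip":0,"linear":[0,4,0],"rot":[0,0,0]},{"grip":0,"linear":[0,4,0],"rot":[0,0,0]},{"grip":0,"linear":[0,0,0],"rot":[0,0,0]},{"grip":0,"linear":[0,0,0],"rot":[0,0,0]}]'
python3 - <<'E'
from h import *
c=cap("wrist","w14");print(sensors.sense()["eef_pos"],sensors.sense()["force"])
E
```

```text
time_s: 20.02
eef_pos: [410.0, 299.4, 50.1]
ee_rot: [-0.0, -0.0, 1.0, -0.0]
force: [0.3, 0.1, 0.4]
grip_width: 0.003
[410.01262389 299.20348539  50.12385737] [0.41249359 0.60482368 0.59278993]
```

View pics/w14.png

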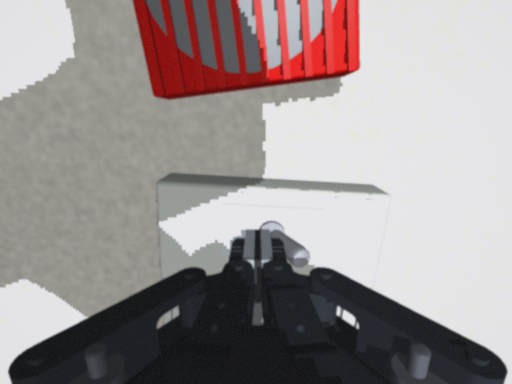

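```bash
python3 -m creep '[{"grip":0,"linear":[0,-8,0],"rot":[0,0,0]},{"grip":0,"linear":[0,-8,0],"rot":[0,0,0]},{"grip":0,"linear":[0,-4,-20],"rot":[0,0,0]},{"grip":0,"linear":[0,0,-30],"rot":[0,0,0]},{"grip":0,"linear":[0,0,-30],"rot":[0,0,0]},{"grip":0,"linear":[0,0,-20],"rot":[0,0,0]},{"grip":0,"linear":[0,0,0],"rot":[0,0,0]}]'
python3 - <<'E'
from h import *
c=cap("wrist","w15");print(sensors.sense()["eef_pos"])
b=blob(c,(411,309),40,52,80);print('bat',b.mean(0),b[:,2].max(),b[b[:,2]>60].mean(0))
B=blob(c,(526,301),75,68,85);print(circ(B))
E
```

```text
time_s: 20.65
eef_pos: [411.8, 279.0, 154.2]
ee_rot: [0.003, 0.0, 1.0, 0.001]
force: [0.1, -0.9, 1.2]
grip_width: 0.0
[410.93223821 278.68076264 151.87161824]
bat [411.14515468 320.82191054  61.2501567 ] 66.02340314026074 [411.5712114  322.30078299  63.3272967 ]
[517.6 309.6  53.4 424. ]
```

View pics/w15.png

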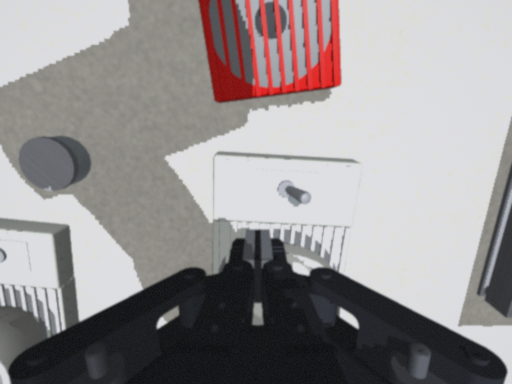

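The large switch is on (tip at y = 322, pivot at 309). Now the small switch.

```bash
python3 -m creep '[{"grip":0,"linear":[-6,-20,0],"rot":[0,0,0]},{"grip":0,"linear":[-6,-30,0],"rot":[0,0,0]},{"grip":0,"linear":[-6,-30,0],"rot":[0,0,0]},{"grip":0,"linear":[-6,-30,0],"rot":[0,0,0]},{"grip":0,"linear":[-6,-30,0],"rot":[0,0,0]},{"grip":0,"linear":[-6,-30,0],"rot":[0,0,0]},{"grip":0,"linear":[-6,-30,0],"rot":[0,0,0]},{"grip":0,"linear":[-6,-30,0],"rot":[0,0,0]},{"grip":0,"linear":[-6,-30,0],"rot":[0,0,0]},{"grip":0,"linear":[-6,-30,0],"rot":[0,0,0]},{"grip":0,"linear":[-7,-30,0],"rot":[0,0,0]},{"grip":0,"linear":[-6,-17,0],"rot":[0,0,0]}]'
python3 -m creep '[{"grip":0,"linear":[0,0,20],"rot":[0,0,0]},{"grip":0,"linear":[0,0,20],"rot":[0,0,0]},{"grip":0,"linear":[0,0,20],"rot":[0,0,0]},{"grip":0,"linear":[0,0,0],"rot":[0,0,0]},{"grip":0,"linear":[0,0,0],"rot":[0,0,0]}]'
python3 - <<'E'
from h import *
c=cap("wrist","w16");print(sensors.sense()["eef_pos"])
b=blob(c,(485,-8),45,52,80);print('bat',b[b[:,2]>60].mean(0),b[:,2].max())
W=cloud(c);m=(abs(W[...,2]-30)<6);q,L,S,_=cv2.connectedComponentsWithStats(m.astype(np.uint8))
for i in range(1,q):
    if S[i,4]>1500:
        r=cv2.minAreaRect(W[L==i][:,:2].astype(np.float32));print(S[i],np.round(r[0],1),np.round(r[1],1),round(r[2],1))
E
```

```text
time_s: 21.7
eef_pos: [482.5, -60.8, 148.9]
ee_rot: [-0.001, 0.001, 1.0, 0.0]
force: [1.2, 1.7, -0.0]
grip_width: 0.0
time_s: 22.12
eef_pos: [482.2, -57.9, 89.2]
ee_rot: [-0.001, 0.0, 1.0, 0.001]
force: [0.3, 0.5, 0.1]
grip_width: 0.001
[482.96204324 -58.02938613  90.3239517 ]
bat [483.2525114  -16.90246264  63.31615428] 66.01491292565048
[ 400   37   85   84 5440] [387.1  71.7] [54.1 53.2] 84.6
[  248   169   159   123 12536] [503.9  -4.8] [120.   96.8] 83.8
```

View pics/w16.png

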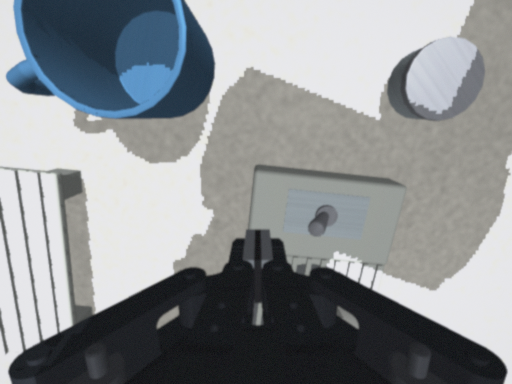

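```bash
python3 -m creep '[{"grip":0,"linear":[0,0,15],"rot":[0,0,0]},{"grip":0,"linear":[0,0,15],"rot":[0,0,0]},{"grip":0,"linear":[0,0,10],"rot":[0,0,0]},{"grip":0,"linear":[0,5,0],"rot":[0,0,0]},{"grip":0,"linear":[0,5,0],"rot":[0,0,0]},{"grip":0,"linear":[0,5,0],"rot":[0,0,0]},{"grip":0,"linear":[-0.5,5,0],"rot":[0,0,0]},{"grip":0,"linear":[-0.5,5,0],"rot":[0,0,0]},{"grip":0,"linear":[-0.5,4,0],"rot":[0,0,0]},{"grip":0,"linear":[-0.5,4,0],"rot":[0,0,0]},{"grip":0,"linear":[0,0,0],"rot":[0,0,0]}]'
python3 -m creep '[{"grip":0,"linear":[-0.5,4,0],"rot":[0,0,0]},{"grip":0,"linear":[-0.5,4,0],"rot":[0,0,0]},{"grip":0,"linear":[0,4,0],"rot":[0,0,0]},{"grip":0,"linear":[0,0,0],"rot":[0,0,0]},{"grip":0,"linear":[0,0,0],"rot":[0,0,0]}]'
python3 -m creep '[{"grip":0,"linear":[0,-8,0],"rot":[0,0,0]},{"grip":0,"linear":[0,-8,0],"rot":[0,0,0]},{"grip":0,"linear":[0,-4,-20],"rot":[0,0,0]},{"grip":0,"linear":[0,0,-30],"rot":[0,0,0]},{"grip":0,"linear":[0,0,-30],"rot":[0,0,0]},{"grip":0,"linear":[0,0,-25],"rot":[0,0,0]},{"grip":0,"linear":[15,0,-25],"rot":[0,0,0]},{"grip":0,"linear":[15,0,-10],"rot":[0,0,0]},{"grip":0,"linear":[0,0,0],"rot":[0,0,0]},{"grip":0,"linear":[0,0,0],"rot":[0,0,0]}]'
python3 - <<'E'
from h import *
for n in("wrist","side","scene"):
    c=cap(n,n+"17");
    for ctr in((485,-4),(411,309)):
        b=blob(c,ctr,40,58,80);print(n,'bat',b.mean(0).round(1) if len(b) else None)
    B=blob(c,(585,-14),55,84,100);print(' small',circ(B) if len(B)>20 else len(B))
    B=blob(c,(526,302),72,68,84);print(' large',circ(B) if len(B)>20 else len(B))
print(sensors.sense()["eef_pos"])
E
```

```text
time_s: 23.08
eef_pos: [485.3, -24.0, 50.5]
ee_rot: [0.0, -0.0, 1.0, 0.0]
force: [-0.2, 0.0, 0.3]
grip_width: 0.002
time_s: 23.5
eef_pos: [486.1, -12.6, 50.1]
ee_rot: [-0.0, -0.0, 1.0, 0.0]
force: [0.4, 0.7, 0.3]
grip_width: -0.004
time_s: 24.33
eef_pos: [456.2, -33.6, 190.4]
ee_rot: [0.001, 0.0, 1.0, -0.0]
force: [0.0, 0.1, -0.6]
grip_width: 0.0
wrist bat [486.1   9.8  63. ]
wrist bat None
 small 0
 large [527.7 297.3  60.6 265. ]
side bat [483.6   7.   62.2]
side bat [409.8 320.2  62.5]
 small [581.6 -15.1  44.1 213. ]
 large [523.  299.5  61.6 240. ]
scene bat [489.1  11.2  63.5]
scene bat [415.1 322.7  63.3]
 small [588.8 -10.4  44.1 295. ]
 large [530.3 303.2  61.9 628. ]
[456.29887766 -33.09194272 189.17018003]
```

View pics/wrist17.png

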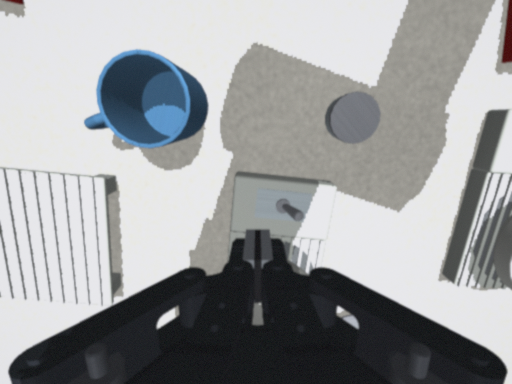

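View pics/side17.png

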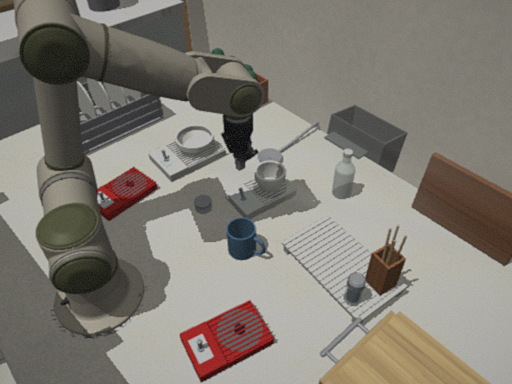

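View pics/scene17.png

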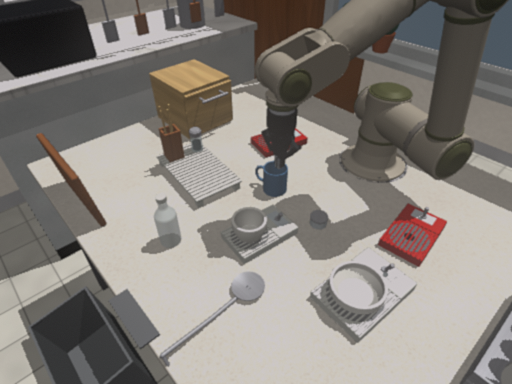

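Both bats lean to +y (tips about 13 mm past their pivots). Both bowls stand centred: small about (585,-13), wide about (526.5,301.5). The bystanders are where they were, and the arm is clear at z = 189.

```bash
python3 -c "
from rig import ctrl;print(ctrl.finish_job())"
```

```text
the job is handed in; nothing more can be done
None
```

The small bowl is on the smaller pad, the wide bowl is on the larger pad, and both switches are on. I handed the job in at about 24.5 s of the 66 s allowed; the system gave no verdict.

I did it in the order asked: small bowl first, then the wide bowl, then the large switch and the small switch with closed fingers.

| Check | Result |
|---|---|
| Small bowl | within about 3 mm of the pad centre, rim at 92 mm as it should be |
| Wide bowl | within about 2 mm of the pad centre, rim at 76 mm as it should be |
| Switches | both bats lean to the on side, tips about 13 mm past the pivot, which is roughly 0.4 rad |
| Other objects | looked unmoved in the last pictures, but I did not measure them |
| Arm | clear of everything at a height of 189 mm, no force reading |

The scene and side cameras disagreed by about 6–9 mm on bowl positions. I relied on their average, which agreed with the wrist camera to about 3 mm, well inside the 25 mm limit. No check failed.

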